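# Clamp a filter cassette in its cam holder

## Task

Stand the white filter cassette upright in the open slot of the steel holder, between the fixed back plate and the sliding pressure plate, and let go of it. Then swing the cam lever until the gap is taken up and the cassette sits flush and snug against the back plate: go on a little way past the first bite, about as far as a firm extra push, but do not run the lever on, because too much squeeze crushes the cassette. Let go of the lever and leave the glassware on the bench alone.

Things in the scene. Friction and masses are not known exactly. Their poses are not given: they have to be found in the camera images.
- cassette: Filter cassette: white plastic slab with grey bands on its two narrow ends, 120 mm long (own x), 30 mm thick (own y), 110 mm tall (own z), 0.3 to 0.6 kg; starts standing free on the bench. Origin at the centre of its underside. The same either way round.
- holder: Fixed steel base plate, 150 mm (own x) by 210 mm (own y from -125 to +85), 12 mm thick; origin on its underside at bench level. Along its +y it carries: cam and lever, sliding carriage, sprung pressure plate (100 mm wide) and fixed back plate, both plates rising to 65 mm above the bench. With the lever open the slot between them is 37 to 50 mm wide: it differs each time and is not reported.
- fence: The holder's fixed aluminium back plate: 110 mm wide, 15 mm thick, 53 mm tall, on the base plate. Origin at the bottom middle of its pressing face (towards the pressure plate); axes as the holder's, so the slot is on its -y side. A good clamp presses the cassette on it with 12 to 40 N; over 65 N crushes the cassette.
- slot (a point): Point on top of the base plate (12 mm above the bench) where the middle of the cassette's underside goes: 19 mm in front of the back plate's face, so that a cassette put there stands 4 mm clear of the back plate; the pressure plate will slide it home. Axes as the holder's: the cassette's x goes along this x, either way round.
- knob (a point): Centre of the upright black grip post at the lever's end: 24 mm diameter, 64 to 114 mm above the bench (this point at 89), 120 mm from the pivot, free all round above the 22 mm wide lever bar. Swinging it takes an even 10 N of drag either way; squeezing the cassette adds about 1.1 N per mm of squeeze. Stop 2 to 5.5 N above the free drag; 9 N above crushes.
- pivot (a point): Point on the vertical axis of cam and lever, 64 mm above the bench; axes as the holder's. The cam moves the pressure plate 17 mm per rad; the plate is sprung, 8 N per mm. Post forces are turning moment about this axis over 0.12 m while moving: a gripper clamped on the post and turned with it feels part of it as twist, a pause reads some 2 N lower, and sliding the cassette home adds under 1 N.
- lever (a joint): Lever angle, rad. 0 is fully open, the lever pointing along the holder's -x; it grows counter-clockwise seen from above (towards the holder's -y) to a stop at 1.7. Starts at 0 to 0.15. The bite comes somewhere from 0.6 to 1.2; a good clamp is 0.1 to 0.28 rad past it, 0.45 past crushes. It stays where it is left and may be turned back if overdone.
- media_bottle: Bystander: amber closed bottle, 72 mm diameter, 160 mm tall, standing beyond the holder. Origin at the centre of its underside.
- flask: Bystander: conical glass flask, 94 mm across the foot, 133 mm tall, beyond the holder. Origin at the centre of its underside.
- beaker: Bystander: glass beaker, 72 mm across, 90 mm tall, beyond the holder. Origin at the centre of its underside.
There are look-alikes about, which are no part of the job. There is more than one size of the cassette; the job needs the smallest.

How it is judged:
By the outcome, as a careful person would: the job done as asked, in the order asked, and still so for the second after the job is handed in, with the robot touching nothing.
It also fails if it takes over 72 s, if anything falls off the work surface, if the arm or the gripper's body presses on something with over 40 N, if the wrist force passes 120 N, or if a joint passes its speed limit or range.

## Robot

A 6-joint arm with a two-finger parallel gripper is mounted at the origin on the work surface. World frame = base frame: x ahead of the robot, y to its left, z up, the work surface at z = 0. Lengths are in m, angles in rad, forces in N, time in s.
With the tool pointing down it reaches from about 0.35 to 0.975 m from the base axis. Payload 4.9 kg.
Tool frame: the origin (TCP) lies on the centre line of the jaws, within the pads' length; the fingertips stand 14 mm ahead of it and the grasp point (between the pads) lies 5 mm behind it; z points along the fingers, y is the line along which they close (so a half turn about z gives the same grasp; the last joint's range is limited). The gripper opens to 85 mm and grips with 20 to 120 N. Pads are 22 mm wide; open, the fingers measure 114 mm over their backs; the gripper's body (76 mm by 85 mm) begins 54 mm behind the grasp point. The pads swing forward as they close: fully open they stand 13 mm farther back than shut.
Start: joints at [0.991, 0.053, 1.613, -0, 1.476, -0.119], TCP at [0.278, 0.56, 0.218] pointing down, gripper open.
Joint ranges: [-3.01, 3.01], [-1.01, 2.22], [0.06, 2.58], [-1.02, 4.17], [0.09, 2.62], [-3.14, 3.14]. Speed limits (rad/s): [2.57, 2.57, 3.14, 3.14, 3.14, 3.14].

## Interface

Orientations are given as a unit quaternion [w, x, y, z].
In Python, from plant import * gives the robot as it stands.
- The arm moves only by the tool send_rows, never from a script. Its argument "steps" is a list of rows, each an object with "translation": the shift along the tool's x, y, z in cm, a list of three; "delta_rot": the turn, a rotation vector about the tool's x, y, z in rad, a list of three; "jaw": the finger opening in cm, from 0 to 8.54. In form: [{"translation": [dx, dy, dz], "delta_rot": [rx, ry, rz], "jaw": jaw}, ...]. A call has exactly 8 rows; each row is the pose to reach, as a shift and turn from the pose commanded when the call began, along the tool's axes at that moment; what a row does not reach only later rows make up. A row lasts 1/10 s, in which the tool goes at most 50 mm and 8.59 degrees, less where a joint would pass 70% of its speed; a pose out of reach is approached as far as the arm can. A call with a gripper value outside its range is refused whole. The fingers move at their own pace and stop on an object; the grip force is fixed at half the most. Time passes only in rows, so rows that repeat a pose let the fingers close, or fill a call up. It gives the time, the measured TCP pose, the force, the opening and the grip force at its end, in the units of the state.
- state(): the state, without advancing time (a new reading comes with each control period).
- grab_frame(name): name is "scene" or "top" or "wrist"; returns a dict with "pixels" (480x640x3 uint8, blue, green, red), "range_z" (480x640 float32, m along the optical axis (not along the pixel's ray), 0 where there is no reading), "fx", "fy", "cx", "cy" (pixels), "dist" ([k1, k2, p1, p2, k3] as OpenCV has them; the pictures are not rectified), "rvec" (rotation vector, rad) and "tvec" (3), from world to camera coordinates, as OpenCV has them. Camera axes: x right, y down, z forward; pixel columns grow to the right and rows downward; lengths in m; the calibration is good to about 2 mm. A picture is of the moment at which its call begins.
- job_done(): hands the job in; it is judged then, once.
The state is a dict: "time": time; "joint_pos": joint angles; "joint_vel": joint speeds; "joint_efforts": joint torques, N m; "tool_pos": TCP position; "tool_rot": TCP orientation; "contact_force": force on the tool from outside, world axes, zero at the start; "ft_torque": the same for the moment, N m; "gripper_width": opening from 0.0 (shut) to 1.0 (fully open); "grasp_force": force on a finger pad.
Only numpy, scipy, OpenCV 4.12 (cv2) and the standard library are available. Lean on these libraries where they do the work, as an engineer would, in place of code of your own. Each camera call takes 0.05 s, during which the arm holds its last target. There are 200 camera calls.

## Working session

There is one attempt and no reset: what is moved stays moved. The work goes in short steps, Python scripts to look and compute and a tool call to move; the robot and the scene stay as the last step left them, time stands still between calls to the robot, and variables do not carry over. Pictures are saved under pics/ and viewed, at most 10 in all, crops included, and the job is handed in when it is done.

Besides the shell and the picture viewer there is one more tool, called after "Request:" as a command line: name --argument value ..., lists and objects as JSON in quotes. send_rows: Moves the arm, as the interface text tells. Its arguments: {"type":"object","properties":{"steps":{"type":"array","items":{"type":"object","properties":{"translation":{"type":"array","items":{"type":"number"}},"delta_rot":{"type":"array","items":{"type":"number"}},"jaw":{"type":"number"}}}}},"required":["steps"]}

```bash
mkdir -p pics; cat > h.py <<'E'
from plant import *
import numpy as np, cv2, pickle
from scipy.spatial.transform import Rotation as R
def snap(n,tag):
    f=grab_frame(n); cv2.imwrite(f'pics/{tag}.png',f['pixels']); pickle.dump(f,open(f'pics/{tag}.pkl','wb')); return f
def load(tag): return pickle.load(open(f'pics/{tag}.pkl','rb'))
def cloud(f):
    K=np.array([[f['fx'],0,f['cx']],[0,f['fy'],f['cy']],[0,0,1]],float)
    v,u=np.mgrid[0:480,0:640]
    p=cv2.undistortPoints(np.stack([u,v],-1).reshape(-1,1,2).astype(float),K,np.array(f['dist'],float)).reshape(480,640,2)
    z=f['range_z'].astype(float)
    c=np.dstack([p*z[...,None],z])
    Rm=cv2.Rodrigues(np.array(f['rvec'],float))[0]
    w=(c-np.array(f['tvec']).reshape(3))@Rm
    w[z==0]=np.nan
    return w
E
python3 - <<'E'
from h import *
snap('scene','s0');snap('top','t0');s=state()
print({k:np.round(v,4) for k,v in s.items()})
E
```

```text
{'time': np.float64(0.1), 'joint_pos': array([ 0.991 ,  0.0533,  1.6142,  0.    ,  1.476 , -0.119 ]), 'joint_vel': array([ 0.0009, -0.0007, -0.0023, -0.0017, -0.0012, -0.0013]), 'joint_efforts': array([ 1.00000e-04, -3.94910e+01, -3.71361e+01, -2.00000e-04,
        4.00000e-03,  0.00000e+00]), 'tool_pos': array([0.2776, 0.5593, 0.2164]), 'tool_rot': array([-3.000e-04,  2.284e-01,  9.736e-01, -9.000e-04]), 'contact_force': array([ 0.9079,  0.2234, -0.1652]), 'ft_torque': array([-0.0356, -0.0184, -0.0146]), 'grasp_force': np.float64(0.0), 'gripper_width': np.float64(0.9997)}
```

View pics/t0.png

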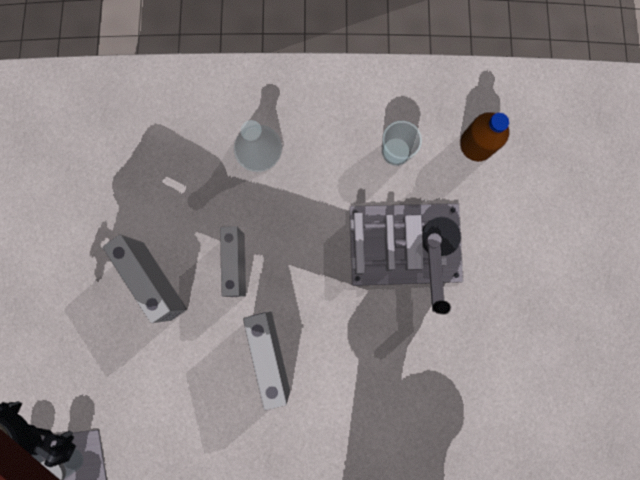

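View pics/s0.png

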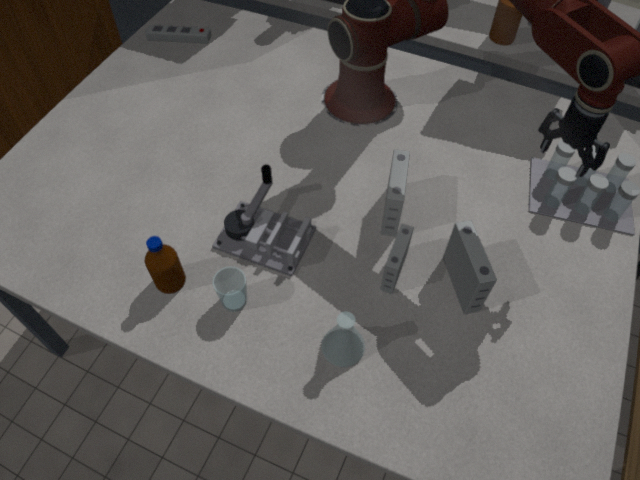

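Top view: three cassettes at (145,278), (232,260) and (265,360). The one at (232,260) looks smallest. The holder is at (405,243), with the back plate on its left at (359,240), the cam at (440,238), and the post at (441,307). Next I measure sizes and poses from depth.

```bash
python3 - <<'E'
from h import *
for tag in ['t0','s0']:
    f=load(tag); w=cloud(f)
    print(tag,'cam',np.round(-cv2.Rodrigues(np.array(f['rvec'],float))[0].T@np.array(f['tvec']).reshape(3),3))
    P=w.reshape(-1,3); P=P[~np.isnan(P[:,0])]
    if tag=='t0': print('bench z',np.median(w[300:400,480:600,2]))
    if tag=='t0':
        for (u,v) in [(145,278),(232,260),(265,360),(359,240),(391,240),(413,240),(441,307),(440,275),(440,235),(378,270)]: print((u,v),np.round(w[v,u],4))
    # components of high points
    m=np.nan_to_num(w[...,2])>0.05
    n,l,st,_=cv2.connectedComponentsWithStats(m.astype(np.uint8))
    for i in range(1,n):
        if st[i,4]<80: continue
        Q=w[l==i]; zt=np.percentile(Q[:,2],95)
        T=Q[Q[:,2]>zt-0.008]
        (c,s,a)=cv2.minAreaRect(T[:,:2].astype(np.float32)*1000)
        print(st[i],'ztop',round(zt,3),'rect mm',np.round(c,1),np.round(s,1),round(a,1),len(T))
E
```

```text
t0 cam [0.466 0.143 1.17 ]
bench z nan
(145, 278) [0.5019 0.4303 0.1416]
(232, 260) [0.5344 0.2883 0.1128]
(265, 360) [0.3681 0.2282 0.1428]
(359, 240) [0.5734 0.0679 0.0673]
(391, 240) [0.5738 0.0099 0.0636]
(413, 240) [ 0.5755 -0.0327  0.0467]
(441, 307) [ 0.4538 -0.0682  0.1178]
(440, 275) [ 0.5104 -0.0772  0.0683]
(440, 235) [ 0.5842 -0.082   0.0514]
(378, 270) [0.5222 0.0291 0.0159]
[ 465  112   44   45 1530] ztop 0.161 rect mm [ 769.2 -168.7] [30.8 34.1] 56.0 290
[ 238  120   36   41 1055] ztop 0.136 rect mm [756.6 257.6] [35.9 35.5] 27.4 351
[382 121  40  42 708] ztop 0.093 rect mm [751.9  -8.5] [71.2 70.4] 86.1 320
[353 212  11  62 543] ztop 0.069 rect mm [569.6  68.7] [109.9  15.3] 1.5 502
[385 214  10  56 416] ztop 0.068 rect mm [571.5  12.1] [99.9 12.5] 1.7 380
[ 422  217   40   98 1753] ztop 0.114 rect mm [452.8 -74.4] [24.1 22.2] 89.6 162
[ 220  226   23   71 1521] ztop 0.114 rect mm [533.3 293.5] [120.6  31.2] 2.0 1244
[ 103  234   78   90 3115] ztop 0.147 rect mm [502.  446.9] [157.   40.6] 34.9 2131
[ 243  312   46   98 2669] ztop 0.147 rect mm [366.1 229.3] [155.9  4
[... 465 characters left out ...]
  153   31   59 1052] ztop 0.115 rect mm [ 90.2 758. ] [150.9  49. ] 8.6 463
[232 165  41  62 675] ztop 0.112 rect mm [455.5 -72.5] [24.2 22.5] 18.4 75
[266 212  22  36 244] ztop 0.066 rect mm [571.6  12.7] [100.1  13.1] 1.9 194
[287 217  24  41 312] ztop 0.068 rect mm [570.2  67.9] [110.9  16. ] 2.4 243
[ 447  220   50   85 2495] ztop 0.144 rect mm [502.9 446.8] [157.9  42.5] 35.2 1181
[382 224  32  59 878] ztop 0.112 rect mm [534.3 293.4] [119.8  30.6] 1.6 623
[ 145  236   37   48 1255] ztop 0.16 rect mm [ 769.7 -168.7] [32.6 29.3] 89.5 166
[212 266  35  38 732] ztop 0.091 rect mm [753.4  -9.3] [71.9 70.5] 28.7 248
[328 311  32  42 908] ztop 0.134 rect mm [756.7 256.5] [34.9 34.9] 40.0 257
```

```bash
cat >> h.py <<'E'
def tr(s):
    q=s['tool_rot']; return R.from_quat([q[1],q[2],q[3],q[0]])
def delta(p,yaw_y):
    """cm / rad tool-frame delta to TCP p, tool y at world angle yaw_y, pointing straight down"""
    s=state(); r=tr(s); d=r.inv().apply(np.array(p)-s['tool_pos'])*100
    y=np.array([np.cos(yaw_y),np.sin(yaw_y),0]); z=np.array([0,0,-1.]); T=R.from_matrix(np.stack([np.cross(y,z),y,z],1))
    print('t',round(s['time'],2),'pos',np.round(s['tool_pos'],4),'d cm',np.round(d,2),'rot',np.round((r.inv()*T).as_rotvec(),3),'F',np.round(s['contact_force'],1),'gw',round(s['gripper_width'],3),'gf',round(s['grasp_force'],1))
E
python3 - <<'E'
from h import *
w=cloud(load('t0'))
sub=w[190:320,335:480].reshape(-1,3); sub=sub[~np.isnan(sub[:,0])]
b=sub[(sub[:,2]>.008)&(sub[:,2]<.02)]
print('base',cv2.minAreaRect((b[:,:2]*1000).astype(np.float32)))
k=sub[(sub[:,2]>.106)]; print('knob',k.mean(0))
l=sub[(sub[:,2]>.055)&(sub[:,2]<.08)&(sub[:,1]<-.03)&(sub[:,0]>.46)&(sub[:,0]<.55)]
v=cv2.fitLine((l[:,:2]*1000).astype(np.float32),cv2.DIST_HUBER,0,.01,.01).ravel();print('bar',v,l[:,2].mean(),len(l))
for lo,hi in [(.02,.06),(-.01,.03)]:
    t=sub[(sub[:,2]>.06)&(sub[:,2]<.075)&(sub[:,1]>-.02)]
for c,nm in [(.0685,'fence'),(.0122,'plate')]:
    t=sub[(sub[:,2]>.063)&(sub[:,2]<.075)&(abs(sub[:,1]-c)<.014)]
    v=cv2.fitLine((t[:,:2]*1000).astype(np.float32),cv2.DIST_L2,0,.01,.01).ravel(); print(nm,v,np.degrees(np.arctan2(v[1],v[0])),np.median(t[:,2]))
c=w[226:297,218:246].reshape(-1,3);c=c[c[:,2]>.105]
v=cv2.fitLine((c[:,:2]*1000).astype(np.float32),cv2.DIST_L2,0,.01,.01).ravel();print('cass',v,np.degrees(np.arctan2(v[1],v[0])))
delta([.5338,.2935,.16],np.radians(91.8))
E
```

```text
base ((560.089111328125, -16.027603149414062), (237.65130615234375, 237.989013671875), 85.81805419921875)
knob [ 0.45304161 -0.07384543  0.11411053]
bar [ 9.9906838e-01  4.3154918e-02  5.0665201e+02 -7.0206703e+01] 0.0644675288092133 625
fence [9.9955952e-01 2.9678177e-02 5.6991101e+02 6.8817703e+01] 1.7006838 0.06596041684653925
plate [9.9933523e-01 3.6457479e-02 5.7045203e+02 1.2149246e+01] 2.0893226 0.0651782938498168
cass [9.9947977e-01 3.2251734e-02 5.3312500e+02 2.9345169e+02] 1.8482088
t 0.1 pos [0.2776 0.5593 0.2164] d cm [-34.77 -12.4    5.65] rot [-0.002 -0.001 -0.492] F [ 0.9  0.2 -0.2] gw 1.0 gf 0.0
```

Request:
send_rows --steps '[{"translation":[-4.4,-1.5,0],"delta_rot":[0,0,-0.07],"jaw":8.5},{"translation":[-8.7,-3.1,0],"delta_rot":[0,0,-0.14],"jaw":8.5},{"translation":[-13.0,-4.6,0],"delta_rot":[0,0,-0.21],"jaw":8.5},{"translation":[-17.4,-6.2,0],"delta_rot":[0,0,-0.28],"jaw":8.5},{"translation":[-21.8,-7.8,0],"delta_rot":[0,0,-0.35],"jaw":8.5},{"translation":[-26.1,-9.3,0],"delta_rot":[0,0,-0.42],"jaw":8.5},{"translation":[-30.4,-10.8,0],"delta_rot":[0,0,-0.49],"jaw":8.5},{"translation":[-34.8,-12.4,0],"delta_rot":[0,0,-0.492],"jaw":8.5}]'

```text
time: 0.9
tool_pos: [0.5352, 0.2924, 0.2169]
tool_rot: [-0.0, -0.016, 1.0, -0.0]
contact_force: [0.5, 0.2, -0.4]
gripper_width: 0.998
grasp_force: 0.0
```

Request:
send_rows --steps '[{"translation":[0,0,0],"delta_rot":[0,0,0],"jaw":8.5},{"translation":[0,0,1],"delta_rot":[0,0,0],"jaw":8.5},{"translation":[0,0,3],"delta_rot":[0,0,0],"jaw":8.5},{"translation":[0,0,5],"delta_rot":[0,0,0],"jaw":8.5},{"translation":[0,0,5],"delta_rot":[0,0,0],"jaw":8.5},{"translation":[0,0,5],"delta_rot":[0,0,0],"jaw":8.5},{"translation":[0,0,5],"delta_rot":[0,0,0],"jaw":8.5},{"translation":[0,0,5],"delta_rot":[0,0,0],"jaw":8.5}]'

```text
time: 1.7
tool_pos: [0.535, 0.2947, 0.169]
tool_rot: [0.001, -0.016, 1.0, 0.0]
contact_force: [0.1, 0.1, 1.2]
gripper_width: 0.995
grasp_force: 0.0
```

```bash
python3 - <<'E'
from h import *
delta([.5335,.2935,.089],np.radians(91.8))
snap('wrist','w1')
E
```

```text
t 1.7 pos [0.535  0.2947 0.169 ] d cm [ 0.17 -0.12  8.  ] rot [0.001 0.002 0.   ] F [0.1 0.1 1.2] gw 0.995 gf 0.0
```

View pics/w1.png

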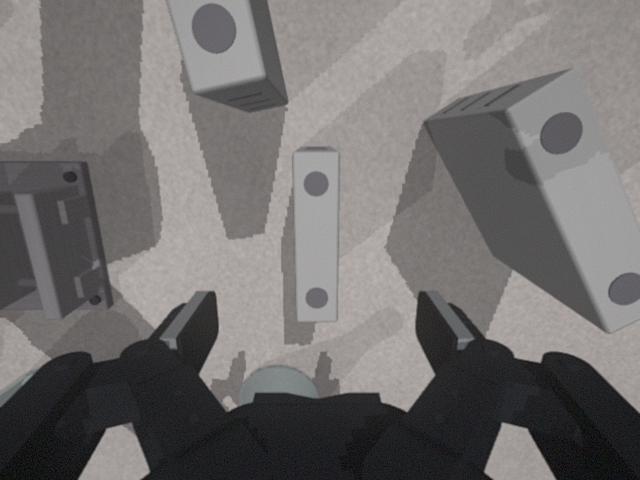

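The wrist view shows the small cassette at (316,235), midway between the pads at columns 200 and 440. I descend and grip.

Request:
send_rows --steps '[{"translation":[0.17,-0.12,1.5],"delta_rot":[0,0,0],"jaw":8.5},{"translation":[0.17,-0.12,4],"delta_rot":[0,0,0],"jaw":8.5},{"translation":[0.17,-0.12,6.5],"delta_rot":[0,0,0],"jaw":8.5},{"translation":[0.17,-0.12,8],"delta_rot":[0,0,0],"jaw":8.5},{"translation":[0.17,-0.12,8],"delta_rot":[0,0,0],"jaw":6.0},{"translation":[0.17,-0.12,8],"delta_rot":[0,0,0],"jaw":4.5},{"translation":[0.17,-0.12,8],"delta_rot":[0,0,0],"jaw":3.5},{"translation":[0.17,-0.12,8],"delta_rot":[0,0,0],"jaw":2.0}]'

```text
time: 2.55
tool_pos: [0.534, 0.2933, 0.0895]
tool_rot: [0.001, -0.016, 1.0, 0.001]
contact_force: [-4.7, 1.1, 17.3]
gripper_width: 0.326
grasp_force: 58.3
```

Request:
send_rows --steps '[{"translation":[0,0,0],"delta_rot":[0,0,0],"jaw":2.0},{"translation":[0,0,0],"delta_rot":[0,0,0],"jaw":2.0},{"translation":[0,0,0],"delta_rot":[0,0,0],"jaw":2.0},{"translation":[0,0,0],"delta_rot":[0,0,0],"jaw":2.0},{"translation":[0,0,0],"delta_rot":[0,0,0],"jaw":2.0},{"translation":[0,0,0],"delta_rot":[0,0,0],"jaw":2.0},{"translation":[0,0,0],"delta_rot":[0,0,0],"jaw":2.0},{"translation":[0,0,0],"delta_rot":[0,0,0],"jaw":2.0}]'

```text
time: 3.35
tool_pos: [0.5342, 0.2935, 0.0897]
tool_rot: [0.002, -0.016, 1.0, 0.001]
contact_force: [0.4, 0.7, 5.6]
gripper_width: 0.327
grasp_force: 60.2
```

Request:
send_rows --steps '[{"translation":[0,0,-1],"delta_rot":[0,0,0],"jaw":2.0},{"translation":[0,0,-3],"delta_rot":[0,0,0],"jaw":2.0},{"translation":[0,0,-6],"delta_rot":[0,0,0],"jaw":2.0},{"translation":[0,0,-9],"delta_rot":[0,0,0],"jaw":2.0},{"translation":[0,-1,-9],"delta_rot":[0,0,0],"jaw":2.0},{"translation":[-0.5,-3,-9],"delta_rot":[0,0,0],"jaw":2.0},{"translation":[-1,-6,-9],"delta_rot":[0,0,0],"jaw":2.0},{"translation":[-1.5,-9,-9],"delta_rot":[0,0,0],"jaw":2.0}]'

```text
time: 4.15
tool_pos: [0.5489, 0.2014, 0.1742]
tool_rot: [-0.002, -0.016, 1.0, -0.001]
contact_force: [-0.3, 0.4, -3.4]
gripper_width: 0.325
grasp_force: 59.8
```

Request:
send_rows --steps '[{"translation":[-0.3,-3,0],"delta_rot":[0,0,0],"jaw":2.0},{"translation":[-0.6,-6,0],"delta_rot":[0,0,0],"jaw":2.0},{"translation":[-0.8,-9,0],"delta_rot":[0,0,0],"jaw":2.0},{"translation":[-1.1,-12,0],"delta_rot":[0,0,0],"jaw":2.0},{"translation":[-1.3,-14.5,0],"delta_rot":[0,0,0],"jaw":2.0},{"translation":[-1.4,-16.3,0],"delta_rot":[0,0,0],"jaw":2.0},{"translation":[-1.4,-16.3,0],"delta_rot":[0,0,0],"jaw":2.0},{"translation":[-1.4,-16.3,0],"delta_rot":[0,0,0],"jaw":2.0}]'

```text
time: 4.95
tool_pos: [0.5682, 0.0404, 0.1751]
tool_rot: [-0.002, -0.015, 1.0, 0.0]
contact_force: [0.5, -0.6, -4.1]
gripper_width: 0.321
grasp_force: 60.0
```

```bash
python3 - <<'E'
from h import *
delta([.5713,.0418,.1015],np.radians(91.8))
f=snap('scene','s2'); snap('wrist','w2'); snap('top','t2')
w=cloud(f)
m=np.nan_to_num(w[...,2])
P=w[(abs(w[...,0]-.57)<.08)&(abs(w[...,1]-.042)<.035)]
print(len(P),np.histogram(P[:,2],bins=np.arange(0,.4,.02)))
im=f['pixels'][120:320,170:400]; cv2.imwrite('pics/c2.png',cv2.resize(np.hstack([im]),None,fx=3,fy=3))
E
```

```text
t 4.95 pos [0.5682 0.0404 0.1751] d cm [-0.34  0.13  7.36] rot [ 0.001 -0.004 -0.001] F [ 0.5 -0.6 -4.1] gw 0.321 gf 60.0
7132 (array([691, 198, 153, 278, 122, 176, 200, 202, 169, 535, 118, 128, 142,
       137, 175,  45, 255, 302, 298]), array([0.  , 0.02, 0.04, 0.06, 0.08, 0.1 , 0.12, 0.14, 0.16, 0.18, 0.2 ,
       0.22, 0.24, 0.26, 0.28, 0.3 , 0.32, 0.34, 0.36, 0.38]))
```

View pics/c2.png

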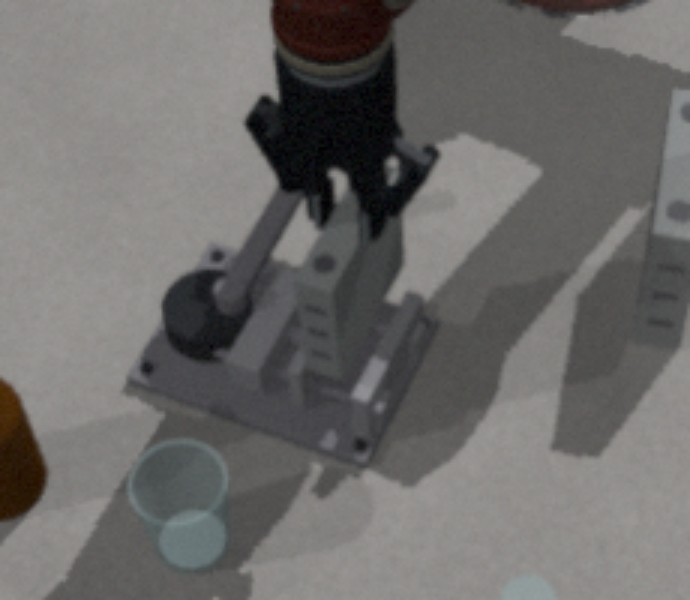

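The scene crop shows the cassette held over the slot with its end face at about (335,330), between the back plate (375,380) and the pressure plate (265,330). I check its position from depth before lowering.

```bash
python3 - <<'E'
from h import *
w=cloud(load('s2'))
P=w[(abs(w[...,0]-.6)<.06)&(abs(w[...,1]-.042)<.035)&(w[...,2]>.10)&(w[...,2]<.168)]
e=P[P[:,0]>.618]; print('end',len(e),np.percentile(e[:,0],[5,50,95]),np.percentile(e[:,1],[2,50,98]))
l=P[(P[:,0]<.615)]; 
b=[(np.round(x,3),np.round(np.percentile(l[abs(l[:,0]-x)<.004][:,1],[5,50,95]),4)) for x in (.58,.59,.6,.61)]; print('side',b)
T=w[(abs(w[...,0]-.6)<.06)&(abs(w[...,1]-.042)<.035)&(w[...,2]>.186)&(w[...,2]<.202)&(w[...,0]>.595)]
print('top',len(T),T.mean(0),cv2.minAreaRect((T[:,:2]*1000).astype(np.float32)))
E
```

```text
end 245 [0.62039294 0.62702277 0.62895723] [0.02997384 0.04636683 0.05936015]
side [(np.float64(0.58), array([0.0561, 0.0574, 0.0584])), (np.float64(0.59), array([0.0568, 0.0575, 0.0585])), (np.float64(0.6), array([0.0568, 0.0581, 0.059 ])), (np.float64(0.61), array([0.0574, 0.0583, 0.0594]))]
top 229 [0.61352175 0.04428102 0.19337484] ((612.5855102539062, 43.40591049194336), (31.45335578918457, 34.517173767089844), 89.14350891113281)
```

Request:
send_rows --steps '[{"translation":[-0.2,0,0],"delta_rot":[0,0,0],"jaw":2.0},{"translation":[-0.3,-0.05,1],"delta_rot":[0,0.004,0],"jaw":2.0},{"translation":[-0.3,-0.05,2],"delta_rot":[0,0.004,0],"jaw":2.0},{"translation":[-0.3,-0.05,3],"delta_rot":[0,0.004,0],"jaw":2.0},{"translation":[-0.3,-0.05,4],"delta_rot":[0,0.004,0],"jaw":2.0},{"translation":[-0.3,-0.05,5],"delta_rot":[0,0.004,0],"jaw":2.0},{"translation":[-0.3,-0.05,5.5],"delta_rot":[0,0.004,0],"jaw":2.0},{"translation":[-0.3,-0.05,5.5],"delta_rot":[0,0.004,0],"jaw":2.0}]'

```text
time: 5.9
tool_pos: [0.5718, 0.0404, 0.121]
tool_rot: [-0.003, -0.016, 1.0, 0.0]
contact_force: [0.3, 0.1, -5.0]
gripper_width: 0.324
grasp_force: 59.9
```

```bash
python3 - <<'E'
from h import *
delta([.5713,.0404,.1015],np.radians(91.8))
w=cloud(snap('scene','s3'))
S=w[(w[...,0]>.575)&(w[...,0]<.615)&(w[...,1]>.05)&(w[...,1]<.065)&(w[...,2]>.075)&(w[...,2]<.135)]
A=np.c_[S[:,0]-.57,S[:,2]-.1,np.ones(len(S))];print(len(S),np.linalg.lstsq(A,S[:,1],rcond=None)[0])
E
```

```text
t 5.9 pos [0.5718 0.0404 0.121 ] d cm [0.04 0.   1.95] rot [ 0.    -0.006 -0.   ] F [ 0.3  0.1 -5. ] gw 0.324 gf 59.9
136 [ 0.0267402  -0.00342253  0.05680478]
```

Request:
send_rows --steps '[{"translation":[0,0,0.3],"delta_rot":[0,-0.006,0],"jaw":2.0},{"translation":[0,0,0.7],"delta_rot":[0,-0.006,0],"jaw":2.0},{"translation":[0,0,1.1],"delta_rot":[0,-0.006,0],"jaw":2.0},{"translation":[0,0,1.4],"delta_rot":[0,-0.006,0],"jaw":2.0},{"translation":[0,0,1.6],"delta_rot":[0,-0.006,0],"jaw":2.0},{"translation":[0,0,1.7],"delta_rot":[0,-0.006,0],"jaw":2.0},{"translation":[0,0,1.8],"delta_rot":[0,-0.006,0],"jaw":2.0},{"translation":[0,0,1.8],"delta_rot":[0,-0.006,0],"jaw":2.0}]'

```text
time: 6.75
tool_pos: [0.5726, 0.0404, 0.1044]
tool_rot: [0.001, -0.016, 1.0, 0.0]
contact_force: [-0.6, 0.3, -3.7]
gripper_width: 0.328
grasp_force: 60.0
```

Request:
send_rows --steps '[{"translation":[0,0,0.03],"delta_rot":[0,0,0],"jaw":2.0},{"translation":[0,0,0.06],"delta_rot":[0,0,0],"jaw":2.0},{"translation":[0,0,0.09],"delta_rot":[0,0,0],"jaw":2.0},{"translation":[0,0,0.12],"delta_rot":[0,0,0],"jaw":2.0},{"translation":[0,0,0.14],"delta_rot":[0,0,0],"jaw":2.0},{"translation":[0,0,0.16],"delta_rot":[0,0,0],"jaw":2.0},{"translation":[0,0,0.16],"delta_rot":[0,0,0],"jaw":2.0},{"translation":[0,0,0.16],"delta_rot":[0,0,0],"jaw":2.0}]'

```text
time: 7.55
tool_pos: [0.5726, 0.0404, 0.1029]
tool_rot: [0.001, -0.016, 1.0, 0.0]
contact_force: [-0.1, 0.4, -4.6]
gripper_width: 0.325
grasp_force: 60.0
```

Request:
send_rows --steps '[{"translation":[0.1,0,0.04],"delta_rot":[0,0,0],"jaw":2.0},{"translation":[0.1,0,0.07],"delta_rot":[0,0,0],"jaw":2.0},{"translation":[0.1,0,0.1],"delta_rot":[0,0,0],"jaw":2.0},{"translation":[0.1,0,0.12],"delta_rot":[0,0,0],"jaw":2.0},{"translation":[0.1,0,0.14],"delta_rot":[0,0,0],"jaw":2.0},{"translation":[0.1,0,0.16],"delta_rot":[0,0,0],"jaw":2.0},{"translation":[0.1,0,0.16],"delta_rot":[0,0,0],"jaw":2.0},{"translation":[0.1,0,0.16],"delta_rot":[0,0,0],"jaw":2.0}]'

```text
time: 8.35
tool_pos: [0.5717, 0.0403, 0.1017]
tool_rot: [0.001, -0.016, 1.0, 0.0]
contact_force: [-2.5, 1.0, -0.5]
gripper_width: 0.323
grasp_force: 60.4
```

Request:
send_rows --steps '[{"translation":[0,0,0.03],"delta_rot":[0,0,0],"jaw":2.0},{"translation":[0,0,0.05],"delta_rot":[0,0,0],"jaw":2.0},{"translation":[0,0,0.05],"delta_rot":[0,0,0],"jaw":2.0},{"translation":[0,0,0.05],"delta_rot":[0,0,0],"jaw":4.0},{"translation":[0,0,0.05],"delta_rot":[0,0,0],"jaw":5.0},{"translation":[0,0,0.05],"delta_rot":[0,0,0],"jaw":6.0},{"translation":[0,0,0.05],"delta_rot":[0,0,0],"jaw":7.0},{"translation":[0,0,0.05],"delta_rot":[0,0,0],"jaw":7.0}]'

```text
time: 9.15
tool_pos: [0.5717, 0.0403, 0.1007]
tool_rot: [0.001, -0.016, 1.0, -0.0]
contact_force: [1.1, -0.2, 0.7]
gripper_width: 0.818
grasp_force: 0.0
```

Request:
send_rows --steps '[{"translation":[0,0,0],"delta_rot":[0,0,0],"jaw":7.0},{"translation":[0,0,-1],"delta_rot":[0,0,0],"jaw":7.0},{"translation":[0,0,-3],"delta_rot":[0,0,0],"jaw":7.0},{"translation":[0,0,-6],"delta_rot":[0,0,0],"jaw":7.0},{"translation":[0,0,-9],"delta_rot":[0,0,0],"jaw":7.0},{"translation":[0,0,-10],"delta_rot":[0,0,0],"jaw":7.0},{"translation":[0,0,-10],"delta_rot":[0,0,0],"jaw":7.0},{"translation":[0,0,-10],"delta_rot":[0,0,0],"jaw":7.0}]'

```text
time: 9.95
tool_pos: [0.5708, 0.0404, 0.1996]
tool_rot: [0.0, -0.016, 1.0, 0.0]
contact_force: [-0.3, -0.3, -1.2]
gripper_width: 0.825
grasp_force: 0.0
```

```bash
python3 - <<'E'
from h import *
delta([.4535,-.0738,.25],np.radians(91.8))
f=snap('scene','s4'); w=cloud(f)
S=w[(w[...,0]>.54)&(w[...,0]<.625)&(w[...,1]>.05)&(w[...,1]<.065)&(w[...,2]>.075)&(w[...,2]<.115)]
A=np.c_[S[:,0]-.57,S[:,2]-.1,np.ones(len(S))];print(len(S),np.linalg.lstsq(A,S[:,1],rcond=None)[0])
e=w[(w[...,0]>.61)&(w[...,0]<.65)&(w[...,1]>.03)&(w[...,1]<.055)&(w[...,2]>.07)&(w[...,2]<.115)];print(np.median(e,0))
im=f['pixels'][120:320,170:400]; cv2.imwrite('pics/c4.png',cv2.resize(im,None,fx=3,fy=3))
E
```

```text
t 9.95 pos [0.5708 0.0404 0.1996] d cm [ 12.08 -11.04  -5.04] rot [ 0.  0. -0.] F [-0.3 -0.3 -1.2] gw 0.825 gf 0.0
173 [0.03058603 0.00225563 0.05746164]
[0.63011682 0.04254654 0.09302889]
```

View pics/c4.png

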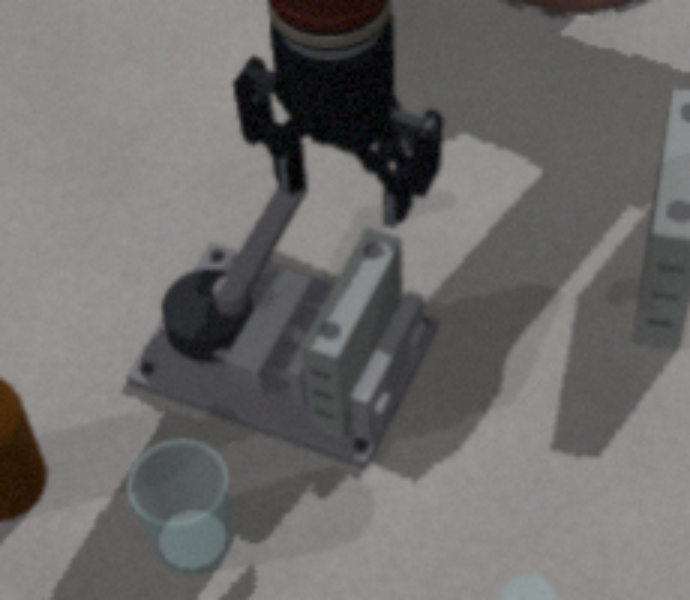

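The cassette stands upright in the slot (350,320 in the crop) at x≈0.570, with about 3 mm clear of the back plate, and the gripper is free. Next I move over the lever post.

Request:
send_rows --steps '[{"translation":[1,-1,0],"delta_rot":[0,0,0],"jaw":6.0},{"translation":[3,-2.8,0],"delta_rot":[0,0,0],"jaw":5.0},{"translation":[5,-4.6,0],"delta_rot":[0,0,0],"jaw":5.0},{"translation":[7,-6.4,0],"delta_rot":[0,0,0],"jaw":5.0},{"translation":[9,-8.2,0],"delta_rot":[0,0,0],"jaw":5.0},{"translation":[11,-10,0],"delta_rot":[0,0,0],"jaw":5.0},{"translation":[12.1,-11.0,0],"delta_rot":[0,0,0],"jaw":5.0},{"translation":[12.1,-11.0,0],"delta_rot":[0,0,0],"jaw":5.0}]'

```text
time: 10.8
tool_pos: [0.4525, -0.0744, 0.1996]
tool_rot: [0.0, -0.014, 1.0, 0.0]
contact_force: [-0.1, 1.1, -0.7]
gripper_width: 0.585
grasp_force: 0.0
```

```bash
python3 - <<'E'
from h import *
delta([.4532,-.0738,.091],np.radians(91.8)); print(np.round(state()['joint_pos'],3))
f=snap('wrist','w5'); w=cloud(f)
k=w[(w[...,2]>.102)&(w[...,2]<.122)&(np.hypot(w[...,0]-.4532,w[...,1]+.0738)<.03)]
print(len(k),k.mean(0) if len(k) else '',cv2.minAreaRect((k[:,:2]*1000).astype(np.float32)) if len(k) else '')
E
```

```text
t 10.8 pos [ 0.4525 -0.0744  0.1996] d cm [-0.07  0.05 10.86] rot [ 0.     0.001 -0.003] F [-0.1  1.1 -0.7] gw 0.585 gf 0.0
[-3.260e-01 -3.540e-01  2.006e+00  1.000e-03  1.489e+00 -1.925e+00]
797 [ 0.45167738 -0.0746791   0.11294854] ((452.9331359863281, -74.8567123413086), (22.621734619140625, 23.202674865722656), 47.171424865722656)
```

View pics/w5.png

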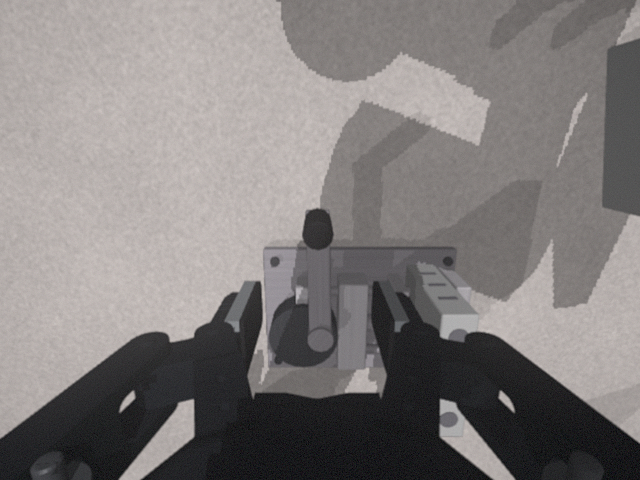

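Wrist view: the post is at (318,228), central between the jaws, about 0.5 mm off the TCP axis. Joint 6 would run near its limit while following the lever, so I make a half turn first.

Request:
send_rows --steps '[{"translation":[0,0,0],"delta_rot":[0,0,0.14],"jaw":5.0},{"translation":[0,0,0],"delta_rot":[0,0,0.28],"jaw":5.0},{"translation":[0,0,0],"delta_rot":[0,0,0.42],"jaw":5.0},{"translation":[0,0,0],"delta_rot":[0,0,0.56],"jaw":5.0},{"translation":[0,0,0],"delta_rot":[0,0,0.7],"jaw":5.0},{"translation":[0,0,0],"delta_rot":[0,0,0.84],"jaw":5.0},{"translation":[0,0,0],"delta_rot":[0,0,0.98],"jaw":5.0},{"translation":[0,0,0],"delta_rot":[0,0,1.12],"jaw":5.0}]'

```text
time: 11.65
tool_pos: [0.4545, -0.0727, 0.2002]
tool_rot: [0.0, 0.52, 0.854, 0.001]
contact_force: [-1.4, 0.2, 0.4]
gripper_width: 0.583
grasp_force: 0.0
```

Request:
send_rows --steps '[{"translation":[0,0,0],"delta_rot":[0,0,0.14],"jaw":5.0},{"translation":[0,0,0],"delta_rot":[0,0,0.28],"jaw":5.0},{"translation":[0,0,0],"delta_rot":[0,0,0.42],"jaw":5.0},{"translation":[0,0,0],"delta_rot":[0,0,0.56],"jaw":5.0},{"translation":[0,0,0],"delta_rot":[0,0,0.7],"jaw":5.0},{"translation":[0,0,0],"delta_rot":[0,0,0.84],"jaw":5.0},{"translation":[0,0,0],"delta_rot":[0,0,0.98],"jaw":5.0},{"translation":[0,0,0],"delta_rot":[0,0,1.12],"jaw":5.0}]'

```text
time: 12.45
tool_pos: [0.4545, -0.0727, 0.2002]
tool_rot: [0.0, 0.894, 0.448, 0.001]
contact_force: [0.2, -0.1, -0.3]
gripper_width: 0.583
grasp_force: 0.0
```

Request:
send_rows --steps '[{"translation":[0,0,0],"delta_rot":[0,0,0.14],"jaw":5.0},{"translation":[0,0,0],"delta_rot":[0,0,0.28],"jaw":5.0},{"translation":[0,0,0],"delta_rot":[0,0,0.42],"jaw":5.0},{"translation":[0,0,0],"delta_rot":[0,0,0.56],"jaw":5.0},{"translation":[0,0,0],"delta_rot":[0,0,0.7],"jaw":5.0},{"translation":[0,0,0],"delta_rot":[0,0,0.84],"jaw":5.0},{"translation":[0,0,0],"delta_rot":[0,0,0.9],"jaw":5.0},{"translation":[0,0,0],"delta_rot":[0,0,0.9],"jaw":5.0}]'

```text
time: 13.25
tool_pos: [0.4544, -0.0727, 0.2002]
tool_rot: [-0.0, 1.0, 0.017, 0.001]
contact_force: [0.2, 1.0, -0.9]
gripper_width: 0.585
grasp_force: 0.0
```

```bash
python3 - <<'E'
from h import *
delta([.4530,-.0742,.091],np.radians(271.8)); print(np.round(state()['joint_pos'],3))
E
```

```text
t 13.25 pos [ 0.4544 -0.0727  0.2002] d cm [-0.16  0.15 10.92] rot [-0.001 -0.002  0.003] F [ 0.2  1.  -0.9] gw 0.585 gf 0.0
[-3.210e-01 -3.500e-01  2.003e+00  1.000e-03  1.488e+00  1.215e+00]
```

Descending over the post, then narrowing the jaws to a loose cage.

Request:
send_rows --steps '[{"translation":[-0.16,0.15,2],"delta_rot":[0,0,0],"jaw":5.0},{"translation":[-0.16,0.15,4],"delta_rot":[0,0,0],"jaw":5.0},{"translation":[-0.16,0.15,6],"delta_rot":[0,0,0],"jaw":5.0},{"translation":[-0.16,0.15,8],"delta_rot":[0,0,0],"jaw":5.0},{"translation":[-0.16,0.15,10],"delta_rot":[0,0,0],"jaw":5.0},{"translation":[-0.16,0.15,10.8],"delta_rot":[0,0,0],"jaw":4.2},{"translation":[-0.16,0.15,10.8],"delta_rot":[0,0,0],"jaw":3.4},{"translation":[-0.16,0.15,10.8],"delta_rot":[0,0,0],"jaw":3.2}]'

```text
time: 14.05
tool_pos: [0.4532, -0.0749, 0.0933]
tool_rot: [0.0, 1.0, 0.017, 0.001]
contact_force: [-0.4, -1.1, -0.1]
gripper_width: 0.373
grasp_force: 0.0
```

```bash
cat >> h.py <<'E'
P=np.array([.5733,-.0692]); YAW=.0315
def lever(dqs, off=.0):
    """rows to follow the lever; prints estimated angle, moment force about pivot at post, and tool deltas for TCP angle increments"""
    s=state(); d=s['tool_pos'][:2]-P; r=np.hypot(*d); a=np.arctan2(d[1],d[0])%(2*np.pi)-np.pi-YAW
    F=s['contact_force']; ph=a+np.pi+YAW; t=np.array([-np.sin(ph),np.cos(ph)])
    yaw=tr(s).as_matrix()[:2,1]; ty=np.arctan2(yaw[1],yaw[0])
    print('t',round(s['time'],2),'q_tcp',round(a,3),'r',round(r,4),'z',round(s['tool_pos'][2],4),'Ftan',round(-F[:2]@t,2),'Frad',round(-F[:2]@(d/r),2),'Fz',round(F[2],1),'mz',round(s['ft_torque'][2],3),'yaw err',round((ph+np.pi/2-ty+np.pi)%(2*np.pi)-np.pi,3))
    for dq in dqs:
        x=P+.12*np.array([np.cos(ph+dq),np.sin(ph+dq)])
        dd=tr(s).inv().apply(np.r_[x,.0905]-s['tool_pos'])*100
        rz=-((ph+dq+np.pi/2-ty+np.pi)%(2*np.pi)-np.pi)
        print(dq,np.round(dd,2).tolist(),round(rz,3))
E
python3 - <<'E'
from h import *
lever(np.arange(1,9)*.04)
E
```

```text
t 14.05 q_tcp 0.016 r 0.1202 z 0.0933 Ftan -1.05 Frad -0.5 Fz -0.1 mz 0.015 yaw err 0.014
0.04 [0.04, 0.48, 0.28] -0.054
0.08 [0.07, 0.96, 0.28] -0.094
0.12 [0.13, 1.43, 0.28] -0.134
0.16 [0.2, 1.91, 0.28] -0.174
0.2 [0.29, 2.38, 0.28] -0.214
0.24 [0.41, 2.85, 0.28] -0.254
0.28 [0.54, 3.31, 0.28] -0.294
0.32 [0.68, 3.77, 0.28] -0.334
```

Request:
send_rows --steps '[{"translation":[0.04,0.48,0.1],"delta_rot":[0,0,-0.05],"jaw":3.2},{"translation":[0.07,0.96,0.1],"delta_rot":[0,0,-0.09],"jaw":3.2},{"translation":[0.13,1.43,0.1],"delta_rot":[0,0,-0.13],"jaw":3.2},{"translation":[0.2,1.91,0.1],"delta_rot":[0,0,-0.17],"jaw":3.2},{"translation":[0.29,2.38,0.1],"delta_rot":[0,0,-0.21],"jaw":3.2},{"translation":[0.41,2.85,0.1],"delta_rot":[0,0,-0.25],"jaw":3.2},{"translation":[0.54,3.31,0.1],"delta_rot":[0,0,-0.29],"jaw":3.2},{"translation":[0.68,3.77,0.1],"delta_rot":[0,0,-0.33],"jaw":3.2}]'

```text
time: 14.85
tool_pos: [0.4616, -0.1099, 0.0932]
tool_rot: [-0.003, 0.983, 0.181, 0.003]
contact_force: [0.5, 11.0, 3.2]
gripper_width: 0.379
grasp_force: 5.0
```

```bash
python3 - <<'E'
from h import *
lever(np.arange(1,9)*.02)
E
```

```text
t 14.85 q_tcp 0.318 r 0.1189 z 0.0932 Ftan 10.12 Frad 4.27 Fz 3.2 mz -0.027 yaw err -0.015
0.02 [-0.12, 0.24, 0.27] -0.005
0.04 [-0.11, 0.48, 0.27] -0.025
0.06 [-0.1, 0.72, 0.26] -0.045
0.08 [-0.09, 0.96, 0.26] -0.065
0.1 [-0.07, 1.2, 0.26] -0.085
0.12 [-0.05, 1.44, 0.26] -0.105
0.14 [-0.02, 1.68, 0.26] -0.125
0.16 [0.01, 1.91, 0.26] -0.145
```

Request:
send_rows --steps '[{"translation":[-0.02,0.24,0],"delta_rot":[0,0,-0.01],"jaw":3.2},{"translation":[-0.05,0.48,0],"delta_rot":[0,0,-0.03],"jaw":3.2},{"translation":[-0.07,0.72,0],"delta_rot":[0,0,-0.05],"jaw":3.2},{"translation":[-0.09,0.96,0],"delta_rot":[0,0,-0.07],"jaw":3.2},{"translation":[-0.07,1.2,0],"delta_rot":[0,0,-0.09],"jaw":3.2},{"translation":[-0.05,1.44,0],"delta_rot":[0,0,-0.11],"jaw":3.2},{"translation":[-0.02,1.68,0],"delta_rot":[0,0,-0.13],"jaw":3.2},{"translation":[0.01,1.91,0],"delta_rot":[0,0,-0.15],"jaw":3.2}]'

```text
time: 15.65
tool_pos: [0.4688, -0.1274, 0.0932]
tool_rot: [-0.003, 0.967, 0.254, 0.003]
contact_force: [0.4, 11.4, 2.8]
gripper_width: 0.372
grasp_force: 4.7
```

```bash
python3 - <<'E'
from h import *
lever(np.arange(1,9)*.015)
E
```

```text
t 15.65 q_tcp 0.476 r 0.1196 z 0.0932 Ftan 9.73 Frad 5.9 Fz 2.8 mz -0.11 yaw err -0.006
0.015 [-0.04, 0.18, 0.26] -0.009
0.03 [-0.04, 0.36, 0.26] -0.024
0.045 [-0.03, 0.54, 0.26] -0.039
0.06 [-0.03, 0.72, 0.26] -0.054
0.075 [-0.02, 0.9, 0.26] -0.069
0.09 [-0.0, 1.08, 0.26] -0.084
0.105 [0.01, 1.26, 0.26] -0.099
0.12 [0.03, 1.44, 0.26] -0.114
```

```bash
python3 - <<'E'
s=open('h.py').read()
s=s.replace("    for dq in dqs:\n","    c=s['tool_pos'][:2]-.016*yaw-P; print('POST FORCE',round(-(c[0]*F[1]-c[1]*F[0])/.12,2))\n    for dq in dqs:\n")
open('h.py','w').write(s)
E
python3 -c "
from h import *
lever([])"
```

```text
t 15.65 q_tcp 0.476 r 0.1196 z 0.0932 Ftan 9.73 Frad 5.9 Fz 2.8 mz -0.11 yaw err -0.006
POST FORCE 10.49
```

Request:
send_rows --steps '[{"translation":[-0.01,0.18,0],"delta_rot":[0,0,-0.01],"jaw":3.2},{"translation":[-0.02,0.36,0],"delta_rot":[0,0,-0.02],"jaw":3.2},{"translation":[-0.03,0.54,0],"delta_rot":[0,0,-0.04],"jaw":3.2},{"translation":[-0.03,0.72,0],"delta_rot":[0,0,-0.05],"jaw":3.2},{"translation":[-0.02,0.9,0],"delta_rot":[0,0,-0.07],"jaw":3.2},{"translation":[0,1.08,0],"delta_rot":[0,0,-0.08],"jaw":3.2},{"translation":[0.01,1.26,0],"delta_rot":[0,0,-0.1],"jaw":3.2},{"translation":[0.03,1.44,0],"delta_rot":[0,0,-0.11],"jaw":3.2}]'

```text
time: 16.45
tool_pos: [0.4753, -0.1397, 0.0929]
tool_rot: [-0.003, 0.952, 0.307, 0.002]
contact_force: [-2.2, 10.4, 3.1]
gripper_width: 0.377
grasp_force: 4.9
```

```bash
python3 - <<'E'
from h import *
lever(np.arange(1,9)*.01)
w=cloud(snap('top','t6')); 
def prof(w):
  h=np.array([-np.sin(YAW),np.cos(YAW)]);o=w[...,:2]-[.5697,.0685]
  x=o@[np.cos(YAW),np.sin(YAW)];y=o@h
  for nm,m in [('plate',(w[...,2]>.055)&(w[...,2]<.075)&(abs(x)<.045)&(y>-.08)&(y<-.025)),('cass',(w[...,2]>.105)&(w[...,2]<.13)&(abs(x)<.055)&(y>-.06)&(y<.01)),('fence',(w[...,2]>.06)&(w[...,2]<.075)&(abs(x)<.05)&(abs(y)<.012))]:
    print(nm,m.sum(),np.round(np.percentile(y[m],[3,50,97])*1000,1) if m.sum() else '')
prof(cloud(load('t0')));prof(w)
E
```

```text
t 16.45 q_tcp 0.592 r 0.1207 z 0.0929 Ftan 9.73 Frad 4.24 Fz 3.1 mz -0.053 yaw err 0.0
POST FORCE 10.35
0.01 [0.07, 0.12, 0.24] -0.01
0.02 [0.07, 0.24, 0.24] -0.02
0.03 [0.07, 0.36, 0.24] -0.03
0.04 [0.08, 0.48, 0.24] -0.04
0.05 [0.08, 0.6, 0.24] -0.05
0.06 [0.09, 0.72, 0.24] -0.06
0.07 [0.1, 0.84, 0.24] -0.07
0.08 [0.11, 0.96, 0.24] -0.08
plate 357 [-62.3 -56.2 -50.5]
cass 0 
fence 471 [-6.8  0.4  7.4]
plate 149 [-53.2 -50.7 -48. ]
cass 1176 [-40.5 -25.6 -11.5]
fence 512 [-11.4  -0.1   7.5]
```

Request:
send_rows --steps '[{"translation":[0.01,0.15,0],"delta_rot":[0,0,-0.013],"jaw":3.2},{"translation":[0.02,0.3,0],"delta_rot":[0,0,-0.025],"jaw":3.2},{"translation":[0.04,0.45,0],"delta_rot":[0,0,-0.038],"jaw":3.2},{"translation":[0.06,0.6,0],"delta_rot":[0,0,-0.05],"jaw":3.2},{"translation":[0.08,0.75,0],"delta_rot":[0,0,-0.063],"jaw":3.2},{"translation":[0.1,0.9,0],"delta_rot":[0,0,-0.075],"jaw":3.2},{"translation":[0.11,1.05,0],"delta_rot":[0,0,-0.088],"jaw":3.2},{"translation":[0.13,1.2,0],"delta_rot":[0,0,-0.1],"jaw":3.2}]'

```text
time: 17.3
tool_pos: [0.4829, -0.1488, 0.0929]
tool_rot: [-0.003, 0.935, 0.354, 0.002]
contact_force: [-3.3, 10.2, 4.2]
gripper_width: 0.377
grasp_force: 5.0
```

```bash
python3 - <<'E'
from h import *
lever(np.arange(1,9)*.01)
E
```

```text
t 17.3 q_tcp 0.691 r 0.1204 z 0.0929 Ftan 9.8 Frad 4.23 Fz 4.2 mz -0.022 yaw err -0.002
POST FORCE 10.4
0.01 [0.04, 0.12, 0.24] -0.008
0.02 [0.04, 0.24, 0.24] -0.018
0.03 [0.05, 0.36, 0.24] -0.028
0.04 [0.05, 0.48, 0.23] -0.038
0.05 [0.06, 0.6, 0.23] -0.048
0.06 [0.06, 0.72, 0.23] -0.058
0.07 [0.07, 0.84, 0.23] -0.068
0.08 [0.08, 0.96, 0.23] -0.078
```

Request:
send_rows --steps '[{"translation":[0.01,0.12,0],"delta_rot":[0,0,-0.01],"jaw":3.2},{"translation":[0.02,0.24,0],"delta_rot":[0,0,-0.02],"jaw":3.2},{"translation":[0.03,0.36,0],"delta_rot":[0,0,-0.03],"jaw":3.2},{"translation":[0.05,0.48,0],"delta_rot":[0,0,-0.04],"jaw":3.2},{"translation":[0.06,0.6,0],"delta_rot":[0,0,-0.05],"jaw":3.2},{"translation":[0.06,0.72,0],"delta_rot":[0,0,-0.06],"jaw":3.2},{"translation":[0.07,0.84,0],"delta_rot":[0,0,-0.07],"jaw":3.2},{"translation":[0.08,0.96,0],"delta_rot":[0,0,-0.08],"jaw":3.2}]'

```text
time: 18.1
tool_pos: [0.4896, -0.1555, 0.0928]
tool_rot: [-0.003, 0.92, 0.391, 0.001]
contact_force: [-5.3, 9.8, 5.1]
gripper_width: 0.371
grasp_force: 4.9
```

```bash
python3 - <<'E'
from h import *
lever(np.arange(1,9)*.01)
E
```

```text
t 18.1 q_tcp 0.769 r 0.1203 z 0.0928 Ftan 10.65 Frad 3.36 Fz 5.1 mz -0.083 yaw err -0.003
POST FORCE 11.13
0.01 [0.03, 0.12, 0.23] -0.007
0.02 [0.03, 0.24, 0.23] -0.017
0.03 [0.03, 0.36, 0.23] -0.027
0.04 [0.03, 0.48, 0.23] -0.037
0.05 [0.04, 0.6, 0.23] -0.047
0.06 [0.05, 0.72, 0.23] -0.057
0.07 [0.05, 0.84, 0.23] -0.067
0.08 [0.06, 0.96, 0.23] -0.077
```

Request:
send_rows --steps '[{"translation":[0.01,0.12,0],"delta_rot":[0,0,-0.01],"jaw":3.2},{"translation":[0.02,0.24,0],"delta_rot":[0,0,-0.02],"jaw":3.2},{"translation":[0.02,0.36,0],"delta_rot":[0,0,-0.03],"jaw":3.2},{"translation":[0.03,0.48,0],"delta_rot":[0,0,-0.04],"jaw":3.2},{"translation":[0.04,0.6,0],"delta_rot":[0,0,-0.05],"jaw":3.2},{"translation":[0.05,0.72,0],"delta_rot":[0,0,-0.06],"jaw":3.2},{"translation":[0.05,0.84,0],"delta_rot":[0,0,-0.07],"jaw":3.2},{"translation":[0.06,0.96,0],"delta_rot":[0,0,-0.08],"jaw":3.2}]'

```text
time: 18.9
tool_pos: [0.4967, -0.1618, 0.0928]
tool_rot: [-0.003, 0.904, 0.428, 0.001]
contact_force: [-4.3, 8.8, 5.1]
gripper_width: 0.375
grasp_force: 5.0
```

```bash
cat > prof.py <<'E'
from h import *
def prof(w):
  h=np.array([-np.sin(YAW),np.cos(YAW)]);o=w[...,:2]-[.5697,.0685]
  x=o@[np.cos(YAW),np.sin(YAW)];y=o@h
  for nm,m in [('plate',(w[...,2]>.058)&(w[...,2]<.075)&(abs(x)<.045)&(y>-.08)&(y<-.03)),('cass',(w[...,2]>.105)&(w[...,2]<.13)&(abs(x)<.055)&(y>-.06)&(y<.01)),('fence',(w[...,2]>.06)&(w[...,2]<.075)&(abs(x)<.05)&(abs(y)<.012))]:
    print(nm,m.sum(),np.round(np.percentile(y[m],[3,50,97])*1000,1) if m.sum() else '')
E
python3 - <<'E'
from prof import *
lever(np.arange(1,9)*.01)
prof(cloud(snap('top','t7')))
E
```

```text
t 18.9 q_tcp 0.848 r 0.1202 z 0.0928 Ftan 8.94 Frad 4.04 Fz 5.1 mz -0.075 yaw err -0.004
POST FORCE 9.5
0.01 [0.01, 0.12, 0.23] -0.006
0.02 [0.02, 0.24, 0.23] -0.016
0.03 [0.02, 0.36, 0.23] -0.026
0.04 [0.02, 0.48, 0.23] -0.036
0.05 [0.03, 0.6, 0.23] -0.046
0.06 [0.03, 0.72, 0.23] -0.056
0.07 [0.04, 0.84, 0.23] -0.066
0.08 [0.05, 0.96, 0.23] -0.076
plate 154 [-49.4 -46.6 -44. ]
cass 1171 [-36.4 -21.5  -7.6]
fence 496 [-7.5 -0.   7.4]
```

Request:
send_rows --steps '[{"translation":[0.01,0.1,0],"delta_rot":[0,0,-0.01],"jaw":3.2},{"translation":[0.01,0.2,0],"delta_rot":[0,0,-0.015],"jaw":3.2},{"translation":[0.02,0.3,0],"delta_rot":[0,0,-0.025],"jaw":3.2},{"translation":[0.02,0.4,0],"delta_rot":[0,0,-0.03],"jaw":3.2},{"translation":[0.03,0.5,0],"delta_rot":[0,0,-0.04],"jaw":3.2},{"translation":[0.03,0.6,0],"delta_rot":[0,0,-0.045],"jaw":3.2},{"translation":[0.03,0.7,0],"delta_rot":[0,0,-0.055],"jaw":3.2},{"translation":[0.04,0.8,0],"delta_rot":[0,0,-0.065],"jaw":3.2}]'

```text
time: 19.75
tool_pos: [0.5028, -0.1663, 0.0928]
tool_rot: [-0.003, 0.89, 0.457, 0.001]
contact_force: [-5.9, 10.7, 6.1]
gripper_width: 0.379
grasp_force: 5.6
```

```bash
python3 - <<'E'
from prof import *
lever(np.arange(1,9)*.01)
prof(cloud(snap('top','t8')))
E
```

```text
t 19.75 q_tcp 0.911 r 0.12 z 0.0928 Ftan 11.07 Frad 5.2 Fz 6.1 mz -0.065 yaw err -0.006
POST FORCE 11.77
0.01 [-0.0, 0.12, 0.23] -0.004
0.02 [-0.0, 0.24, 0.23] -0.014
0.03 [0.0, 0.36, 0.23] -0.024
0.04 [0.0, 0.48, 0.23] -0.034
0.05 [0.01, 0.6, 0.23] -0.044
0.06 [0.02, 0.72, 0.23] -0.054
0.07 [0.02, 0.84, 0.23] -0.064
0.08 [0.03, 0.96, 0.23] -0.074
plate 153 [-49.4 -46.4 -43.9]
cass 1175 [-36.4 -21.7  -7.5]
fence 499 [-7.5  0.   7.3]
```

Request:
send_rows --steps '[{"translation":[0,0.1,0],"delta_rot":[0,0,-0.005],"jaw":3.2},{"translation":[0,0.2,0],"delta_rot":[0,0,-0.01],"jaw":3.2},{"translation":[0,0.3,0],"delta_rot":[0,0,-0.02],"jaw":3.2},{"translation":[0,0.4,0],"delta_rot":[0,0,-0.03],"jaw":3.2},{"translation":[0.01,0.5,0],"delta_rot":[0,0,-0.035],"jaw":3.2},{"translation":[0.01,0.6,0],"delta_rot":[0,0,-0.045],"jaw":3.2},{"translation":[0.02,0.7,0],"delta_rot":[0,0,-0.05],"jaw":3.2},{"translation":[0.02,0.8,0],"delta_rot":[0,0,-0.06],"jaw":3.2}]'

```text
time: 20.6
tool_pos: [0.5091, -0.1705, 0.0927]
tool_rot: [-0.004, 0.876, 0.483, 0.001]
contact_force: [-6.8, 11.5, 7.4]
gripper_width: 0.369
grasp_force: 6.1
```

```bash
python3 - <<'E'
from prof import *
lever(np.arange(1,9)*.01)
E
```

```text
t 20.6 q_tcp 0.974 r 0.1199 z 0.0927 Ftan 11.94 Frad 6.08 Fz 7.4 mz -0.088 yaw err -0.003
POST FORCE 12.74
0.01 [-0.01, 0.12, 0.22] -0.007
0.02 [-0.01, 0.24, 0.22] -0.017
0.03 [-0.0, 0.36, 0.22] -0.027
0.04 [0.0, 0.48, 0.22] -0.037
0.05 [0.01, 0.6, 0.22] -0.047
0.06 [0.01, 0.72, 0.22] -0.057
0.07 [0.02, 0.84, 0.22] -0.067
0.08 [0.03, 0.96, 0.22] -0.077
```

Request:
send_rows --steps '[{"translation":[0,0.08,0],"delta_rot":[0,0,-0.006],"jaw":3.2},{"translation":[0,0.16,0],"delta_rot":[0,0,-0.012],"jaw":3.2},{"translation":[0,0.24,0],"delta_rot":[0,0,-0.018],"jaw":3.2},{"translation":[0,0.32,0],"delta_rot":[0,0,-0.024],"jaw":3.2},{"translation":[0,0.4,0],"delta_rot":[0,0,-0.03],"jaw":3.2},{"translation":[0.01,0.48,0],"delta_rot":[0,0,-0.036],"jaw":3.2},{"translation":[0.01,0.56,0],"delta_rot":[0,0,-0.042],"jaw":3.2},{"translation":[0.01,0.65,0],"delta_rot":[0,0,-0.05],"jaw":3.2}]'

```text
time: 21.4
tool_pos: [0.5144, -0.1736, 0.0927]
tool_rot: [-0.004, 0.863, 0.505, 0.001]
contact_force: [-8.4, 12.8, 6.7]
gripper_width: 0.377
grasp_force: 6.5
```

```bash
python3 - <<'E'
from prof import *
lever([-.035])
E
```

```text
t 21.4 q_tcp 1.025 r 0.1199 z 0.0927 Ftan 13.62 Frad 6.99 Fz 6.7 mz -0.097 yaw err -0.002
POST FORCE 14.54
-0.035 [-0.01, -0.42, 0.23] 0.037
```

The post force is 4.1 N above free drag, and about 0.19 rad past the bite. I stop here, back off, open and lift clear.

Request:
send_rows --steps '[{"translation":[0,0.5,0],"delta_rot":[0,0,0],"jaw":5.0},{"translation":[0,0,0],"delta_rot":[0,0,0],"jaw":5.0},{"translation":[0,-0.4,0],"delta_rot":[0,0,0],"jaw":5.0},{"translation":[0,-0.4,0],"delta_rot":[0,0,0],"jaw":5.0},{"translation":[0,-0.4,0],"delta_rot":[0,0,0],"jaw":5.0},{"translation":[0,-0.4,0],"delta_rot":[0,0,0],"jaw":5.0},{"translation":[0,-0.4,0],"delta_rot":[0,0,0],"jaw":5.0},{"translation":[0,-0.4,0],"delta_rot":[0,0,0],"jaw":5.0}]'

```text
time: 22.2
tool_pos: [0.5123, -0.1753, 0.0917]
tool_rot: [0.0, 0.863, 0.505, 0.001]
contact_force: [-0.4, 0.1, 1.0]
gripper_width: 0.584
grasp_force: 0.0
```

That first row carried a wrong sign: it went +0.5 cm in the pushing direction, so the lever may have advanced slightly. I lift and measure the post.

Request:
send_rows --steps '[{"translation":[0,0,-1],"delta_rot":[0,0,0],"jaw":5.0},{"translation":[0,0,-3],"delta_rot":[0,0,0],"jaw":5.0},{"translation":[0,0,-5],"delta_rot":[0,0,0],"jaw":5.0},{"translation":[0,0,-7],"delta_rot":[0,0,0],"jaw":5.0},{"translation":[0,0,-9],"delta_rot":[0,0,0],"jaw":5.0},{"translation":[0,0,-11],"delta_rot":[0,0,0],"jaw":5.0},{"translation":[0,0,-11],"delta_rot":[0,0,0],"jaw":5.0},{"translation":[0,0,-11],"delta_rot":[0,0,0],"jaw":5.0}]'

```text
time: 23.0
tool_pos: [0.5123, -0.1753, 0.2021]
tool_rot: [0.001, 0.863, 0.505, 0.001]
contact_force: [-0.1, -0.4, -0.8]
gripper_width: 0.583
grasp_force: 0.0
```

```bash
python3 - <<'E'
from prof import *
for n in ('wrist','top','scene'):
    f=snap(n,n[0]+'9'); w=cloud(f)
    k=w[(w[...,2]>.104)&(w[...,2]<.12)&(np.hypot(w[...,0]-.5125,w[...,1]+.173)<.035)]
    if len(k)>20:
        c,sz,_=cv2.minAreaRect((k[:,:2]*1000).astype(np.float32)); d=np.array(c)/1000-P
        print(n,len(k),np.round(c,1),np.round(sz,1),'q',round(np.arctan2(d[1],d[0])%(2*np.pi)-np.pi-YAW,3),np.hypot(*d))
prof(cloud(load('t9'))); lever([])
im=load('s9')['pixels'][120:320,170:400]; cv2.imwrite('pics/c9.png',cv2.resize(im,None,fx=3,fy=3))
E
```

```text
wrist 785 [ 511.3 -171.1] [22.9 23.2] q 0.993 0.11930553288226277
top 146 [ 511.3 -170.2] [22.  21.2] q 0.988 0.11853805973779852
scene 79 [ 514.  -169.5] [25.4 21.5] q 1.005 0.11648460629233126
plate 151 [-49.3 -46.4 -43.8]
cass 1175 [-36.5 -21.4  -7.5]
fence 498 [-7.5 -0.1  7.3]
t 23.15 q_tcp 1.009 r 0.1225 z 0.2001 Ftan 0.07 Frad 0.54 Fz -0.1 mz -0.038 yaw err -0.018
POST FORCE 0.14
```

View pics/c9.png

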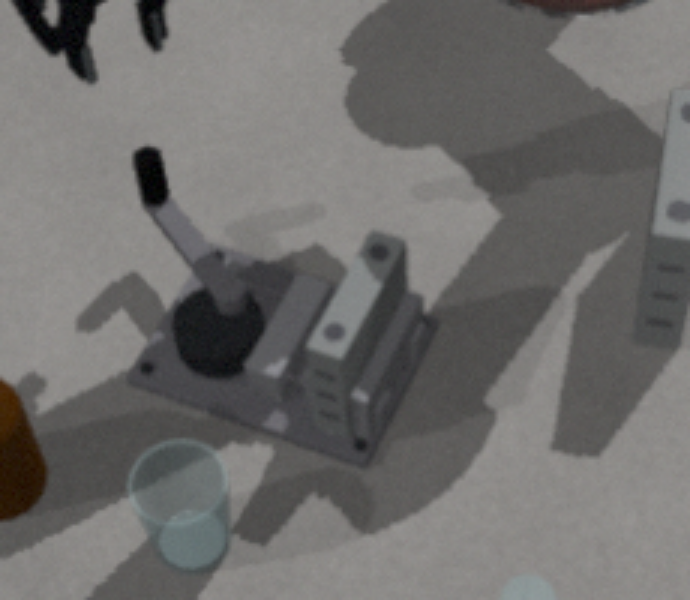

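The crop shows the cassette upright and flush against the back plate at (355,320). The post is at (150,175) with the gripper clear. The lever reads 0.99 rad, as intended, so the slip did not move it.

```bash
python3 -c "
from plant import *
print(job_done())"
```

```text
the job is handed in; nothing more can be done
None
```

The smallest cassette stands upright and flush in the holder, clamped at about 0.99 rad of lever (roughly 0.19 rad past the bite, 4.1 N above free drag). The lever is released, the glassware was left alone, and the job was handed in at about 23 s; the judge's verdict was not reported.

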